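# Sweep the milk caps down the waste chute

## Task

Clear the barista's slate counter: with the closed fingers, sweep the three loose milk-bottle caps across the slate and over the edge of the square waste chute, so that all three lie down inside it. Only push the caps along the counter - do not pinch them, press hard on them or lift them - and leave the dosing cup, the saucer and the tamper standing where they are.

Things in the scene. Friction and masses are not known exactly. Their poses are not given: they have to be found in the camera images.
- counter: fixed dark slate bar top, 400 x 700 mm, flat top 70 mm above the work surface (z = 0.070). A square waste chute, 120 x 120 mm, 70 mm deep, steel-lined, flush edge, is cut through it. Origin: centre of the chute's mouth, level with the slate's top; x, y along the mouth's sides, z up. The slate reaches 110 mm from the origin to -x (robot's side), 290 mm to +x, 350 mm to +y and -y
- cap1_mid (a point): centre (8 mm above its underside) of one of three identical loose milk-bottle caps: white plastic disc, closed flat top, 40 mm diameter, 16 mm high, 12 to 18 g, lying flat on the slate at a side of the chute, its centre 100 to 230 mm from the chute's. The straight way to the chute's centre is clear; nothing else within 40 mm of its edge
- cap2_mid (a point): centre (8 mm above its underside) of one of three identical loose milk-bottle caps: white plastic disc, closed flat top, 40 mm diameter, 16 mm high, 12 to 18 g, lying flat on the slate at a side of the chute, its centre 100 to 230 mm from the chute's. The straight way to the chute's centre is clear; nothing else within 40 mm of its edge
- cap3_mid (a point): centre (8 mm above its underside) of one of three identical loose milk-bottle caps: white plastic disc, closed flat top, 40 mm diameter, 16 mm high, 12 to 18 g, lying flat on the slate at a side of the chute, its centre 100 to 230 mm from the chute's. The straight way to the chute's centre is clear; nothing else within 40 mm of its edge
- dosing_cup: bystander: open stainless steel dosing cup standing upright on the slate, 62 mm across the rim, 60 mm high, 160 g; origin at the centre of its underside. It may stand at any side of the chute, among the caps
- saucer: bystander: round frosted glass saucer lying on the slate near its far right corner, 112 mm across, 16 mm high; origin at the centre of its underside
- tamper: bystander: coffee tamper standing on its steel foot near the slate's far left corner, 58 mm across the foot, 86 mm high, turned wooden handle; origin at the centre of its underside

How it is judged:
At the end, for the whole second after the job is handed in: All three caps lie at rest inside the chute, their centres at least 20 mm below the slate's top and within the 120 mm square mouth; cup, saucer and tamper are upright (within 0.2 rad) and within 15 mm of where they stood (z of each of cap1_mid, cap2_mid, cap3_mid in the frame of counter below -0.02 m and x of cap1_mid in the frame of counter between -0.06 and 0.06 m and y of cap1_mid in the frame of counter between -0.06 and 0.06 m and x of cap2_mid in the frame of counter between -0.06 and 0.06 m and y of cap2_mid in the frame of counter between -0.06 and 0.06 m and x of cap3_mid in the frame of counter between -0.06 and 0.06 m and y of cap3_mid in the frame of counter between -0.06 and 0.06 m and distance of each of dosing_cup, saucer, tamper from where it was at the start of the episode below 0.015 m and angle between each of dosing_cup, saucer, tamper's own z axis and vertical below 0.2 rad and linear speed of each of cap1, cap2, cap3 below 0.02 m/s); the robot touches nothing.
It fails at once if a cap is lifted: its centre rises more than 35 mm above the slate (z of any of cap1_mid, cap2_mid, cap3_mid in the frame of counter above 0.035 m).
It fails at once if a cap is pinched or pressed hard: more than 18 N between the fingers and a cap (contact force between the fingers and cap1 above 18 N or contact force between the fingers and cap2 above 18 N or contact force between the fingers and cap3 above 18 N).
It fails at once if the dosing cup, saucer or tamper is moved more than 15 mm or tipped (distance of any of dosing_cup, saucer, tamper from where it was at the start of the episode above 0.015 m or angle between any of dosing_cup, saucer, tamper's own z axis and vertical above 0.3 rad).
It also fails if it takes over 56 s, if anything falls off the work surface, if the arm or the gripper's body presses on something with over 40 N, if the wrist force passes 120 N, or if a joint passes its speed limit or range.

## Robot

A 7-joint arm with a two-finger parallel gripper is mounted at the origin on the work surface. World frame = base frame: x ahead of the robot, y to its left, z up, the work surface at z = 0. Lengths are in m, angles in rad, forces in N, time in s.
With the tool pointing down it reaches from about 0.35 to 0.9 m from the base axis. Payload 8.1 kg.
Tool frame: the origin (TCP) lies between the finger pads; the fingertips stand 14 mm ahead of it and the grasp point (between the pads) lies 5 mm behind it; z points along the fingers, y is the line along which they close (so a half turn about z gives the same grasp; the last joint's range is limited). The gripper opens to 85 mm and grips with 20 to 120 N. Pads are 22 mm wide; open, the fingers measure 114 mm over their backs; the gripper's body (76 mm by 85 mm) begins 54 mm behind the grasp point. The pads swing forward as they close: fully open they stand 13 mm farther back than shut.
Start: joints at [-1.213, 0.434, 0.025, 1.573, -0.012, 1.134, -0.075], TCP at [0.278, 0.56, 0.245] pointing down, gripper open.
Joint ranges: [-2.62, 2.62], [-0.44, 2.09], [-1.27, 1.32], [0.08, 2.57], [-1.32, 4.46], [0.12, 2], [-2.74, 2.74]. Speed limits (rad/s): [2.22, 2.22, 3.01, 3.01, 3.14, 3.14, 3.14].

## Interface

Orientations are given as a 3x3 rotation matrix whose columns are the frame's x, y, z axes.
In Python, from workcell import arm gives the robot as it stands.
- The arm moves only by the tool servo_tool, never from a script. Its argument "increments" is a list of rows, each an object with "delta_rot": the turn, a rotation vector about the tool's x, y, z in units of 90 degrees (1.0 is 90 degrees), a list of three; "travel": the shift along the tool's x, y, z in units of 0.12 m (1.0 is 0.12 m), a list of three; "fingers": the opening, from 0 (shut) to 1 (fully open). A call has 1 to 8 rows; each row is the pose to reach, as a shift and turn from the pose commanded when the call began, along the tool's axes at that moment; what a row does not reach only later rows make up. A row lasts 1/8 s, in which the tool goes at most 62.5 mm and 10.7 degrees, less where a joint would pass 70% of its speed; a pose out of reach is approached as far as the arm can. A call with a number of a shift or a turn outside -1 to 1 is refused whole. A call with a gripper value outside its range is refused whole. The fingers move at their own pace and stop on an object; "squeeze" is the grip in N (left out, the last holds). Time passes only in rows, so rows that repeat a pose let the fingers close. It gives the time, the measured TCP pose, the force, the opening and the grip force at its end, in the units of the state.
- arm.state(): the state, without advancing time (a new reading comes with each control period).
- arm.camera(name): name is "scene" or "top" or "wrist"; returns a dict with "image" (400x640x3 uint8, red, green, blue), "z_map" (400x640 float32, m along the optical axis (not along the pixel's ray), 0 where there is no reading), "fx", "fy", "cx", "cy" (pixels), "T" (4x4, takes a point from camera to world coordinates); the wrist camera has in their place "mount" (4x4, takes a point from camera to tool coordinates, whose origin is the TCP and whose axes are the flange's). Camera axes: x right, y down, z forward; pixel columns grow to the right and rows downward; lengths in m; the calibration is good to about 2 mm. A picture is of the moment at which its call begins: read the wrist's pose just before it.
- arm.hand_in(): hands the job in; it is judged then, once.
The state is a dict: "time_s": time; "joint_positions": joint angles; "joint_vel": joint speeds; "effort": joint torques, N m; "eef_pos": TCP position; "tcp_rot": TCP orientation; "force": force on the tool from outside, world axes, zero at the start; "moment": the same for the moment, N m; "gripper_width": finger opening in m; "grip_force": force on a finger pad.
Only numpy, scipy, OpenCV 4.12 (cv2) and the standard library are available. Lean on these libraries where they do the work, as an engineer would, in place of code of your own. Each camera call takes 0.05 s, during which the arm holds its last target. There are 200 camera calls.

## Working session

There is one attempt and no reset: what is moved stays moved. The work goes in short steps, Python scripts to look and compute and a tool call to move; the robot and the scene stay as the last step left them, time stands still between calls to the robot, and variables do not carry over. Pictures are saved under pics/ and viewed, at most 10 in all, crops included, and the job is handed in when it is done.

Besides the shell and the picture viewer there is one more tool, called by a JSON object that holds its "method" and its "body". servo_tool: Moves the arm, as the interface text tells. Its arguments: {"type":"object","properties":{"increments":{"type":"array"},"squeeze":{"type":"number"}},"required":["increments"]}

```bash
mkdir -p pics; python3 - <<'E'
from workcell import arm
import cv2,numpy as np
s=arm.state();print({k:np.round(s[k],3).tolist() for k in('time_s','eef_pos','tcp_rot','gripper_width')})
for n in('top','scene'):
    c=arm.camera(n);cv2.imwrite(f'pics/{n}0.png',c['image'][:,:,::-1]);np.savez(f'{n}.npz',**c)
    print(n,c['fx'],c['fy'],c['cx'],c['cy'],np.round(c['T'],3).tolist())
E
```

```text
{'time_s': 0.0, 'eef_pos': [0.278, 0.559, 0.245], 'tcp_rot': [[-0.896, 0.445, -0.001], [0.445, 0.896, -0.001], [-0.0, -0.002, -1.0]], 'gripper_width': 0.085}
top 366.34548535279816 366.34548535279816 323.4177744086883 200.10685424954877 [[-0.03, -0.981, 0.192, 0.473], [-0.999, 0.031, 0.007, -0.005], [-0.013, -0.191, -0.981, 0.813], [0.0, 0.0, 0.0, 1.0]]
scene 480.0911369361313 480.0911369361313 321.9581075362252 198.30608367174324 [[0.793, 0.394, -0.465, 1.049], [0.609, -0.515, 0.603, -0.606], [-0.002, -0.762, -0.648, 0.78], [0.0, 0.0, 0.0, 1.0]]
```

View pics/top0.png

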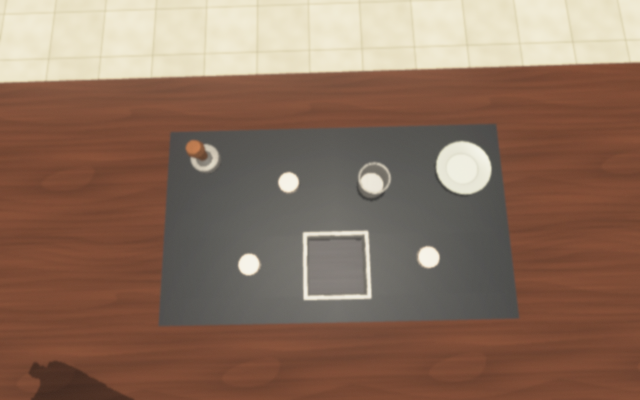

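The top view shows caps at about (289,182), (249,264) and (428,257). The chute spans (303..371, 232..299), with the cup at (373,182), the saucer at (464,168) and the tamper at (203,157). The arm is out of view.

```bash
cat > h.py <<'E'
import cv2,numpy as np
def ray(c,u,v,z):
    T=c['T'];d=T[:3,:3]@np.array([(u-c['cx'])/c['fx'],(v-c['cy'])/c['fy'],1]);return (T[:3,3]+d*(z-T[2,3])/d[2])
def caps(c,z=.086):
    im=c['image'].astype(int);m=((im.min(2)>170)).astype('uint8')
    n,l,st,ce=cv2.connectedComponentsWithStats(m)
    return [(st[i].tolist(),np.round(ce[i],1).tolist(),np.round(ray(c,*ce[i],z),4).tolist()) for i in range(1,n) if 60<st[i,4]<8000]
E
python3 - <<'E'
from h import *
c=dict(np.load('top.npz'))
for r in caps(c):print(r)
# slate
for u,v in((171,133),(497,125),(518,317),(160,324)):print('slate',ray(c,u,v,.07).round(4))
for u,v in((303,232),(370,231),(371,299),(304,300)):print('chute',ray(c,u,v,.07).round(4))
print('cup rim',ray(c,374,179,.13).round(4),'base',ray(c,372,184,.072).round(4))
s=dict(np.load('scene.npz'))
for r in caps(s):print('scene',r)
E
```

```text
([437, 142, 54, 52, 2222], [463.3, 167.3], [0.674, -0.2878, 0.086])
([192, 146, 25, 24, 168], [208.2, 159.7], [0.7079, 0.2368, 0.086])
([279, 173, 20, 19, 301], [288.1, 181.9], [0.6551, 0.0714, 0.086])
([360, 173, 23, 21, 365], [371.5, 182.9], [0.6475, -0.0984, 0.086])
([303, 231, 68, 69, 989], [335.6, 266.0], [0.4832, -0.0194, 0.086])
([418, 247, 21, 21, 347], [428.2, 256.8], [0.4955, -0.2009, 0.086])
([239, 254, 20, 21, 345], [248.5, 264.0], [0.4921, 0.151, 0.086])
slate [0.7757 0.3244 0.07  ]
slate [ 0.7696 -0.3752  0.07  ]
slate [ 0.376  -0.3684  0.07  ]
slate [0.3824 0.3261 0.07  ]
chute [0.5533 0.044  0.07  ]
chute [ 0.5511 -0.092   0.07  ]
chute [ 0.4177 -0.0867  0.07  ]
chute [0.4196 0.0446 0.07  ]
cup rim [ 0.6444 -0.0979  0.13  ] base [ 0.6484 -0.1011  0.072 ]
scene ([181, 0, 13, 8, 62], [187.1, 3.5], [-0.691, 0.7089, 0.086])
scene ([0, 30, 105, 42, 618], [49.6, 51.2], [-0.6903, 0.0908, 0.086])
scene ([532, 71, 45, 23, 578], [554.6, 81.9], [0.7849, 0.9235, 0.086])
scene ([323, 160, 16, 9, 122], [330.5, 164.1], [0.4887, 0.154, 0.086])
scene ([419, 173, 23, 14, 148], [430.9, 181.1], [0.7141, 0.2427, 0.086])
scene ([242, 181, 81, 53, 218], [283.8, 208.7], [0.5057, -0.0387, 0.086])
scene ([360, 203, 19, 12, 171], [368.7, 208.7], [0.6525, 0.0738, 0.086])
scene ([216, 242, 20, 15, 224], [225.5, 249.2], [0.4933, -0.2003, 0.086])
scene ([230, 299, 65, 55, 2806], [262.1, 326.0], [0.6737, -0.2879, 0.086])
```

View pics/scene0.png

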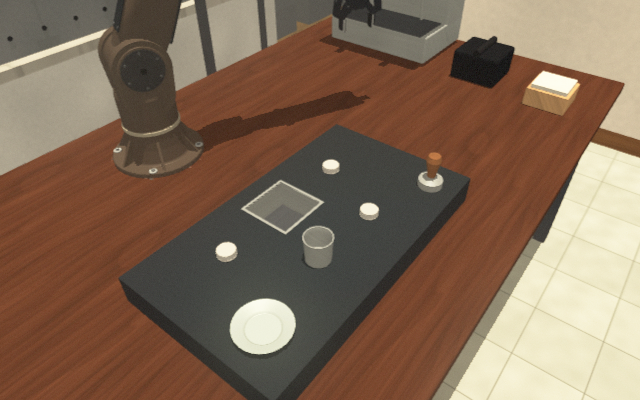

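{"method": "servo_tool", "body": {"increments": [{"delta_rot": [0, 0, -0.1], "travel": [-0.35, -0.22, 0], "fingers": 0}, {"delta_rot": [0, 0, -0.2], "travel": [-0.7, -0.44, 0.1], "fingers": 0}, {"delta_rot": [0, 0, -0.293], "travel": [-1, -0.63, 0.2], "fingers": 0}, {"delta_rot": [0, 0, -0.293], "travel": [-1, -0.63, 0.2], "fingers": 0}], "squeeze": 20}}

```text
time_s: 0.6
eef_pos: [0.3542, 0.4345, 0.2202]
tcp_rot: [[-1.0, 0.005, -0.0], [0.005, 1.0, -0.003], [0.0, -0.003, -1.0]]
force: [-0.4, 0.7, 0.3]
gripper_width: 0.0123
grip_force: 0.0
```

{"method": "servo_tool", "body": {"increments": [{"delta_rot": [0, 0, 0], "travel": [-0.3, -0.4, 0.1], "fingers": 0}, {"delta_rot": [0, 0, 0], "travel": [-0.6, -0.7, 0.2], "fingers": 0}, {"delta_rot": [0, 0, 0], "travel": [-0.85, -0.95, 0.3], "fingers": 0}, {"delta_rot": [0, 0, 0], "travel": [-1, -0.95, 0.3], "fingers": 0}]}}

```text
time_s: 1.1
eef_pos: [0.4729, 0.3221, 0.1844]
tcp_rot: [[-1.0, 0.005, -0.001], [0.005, 1.0, -0.002], [0.001, -0.002, -1.0]]
force: [-0.3, 1.0, -0.3]
gripper_width: -0.0002
grip_force: 0.0
```

{"method": "servo_tool", "body": {"increments": [{"delta_rot": [0, 0, 0], "travel": [-0.1, -0.35, 0.1], "fingers": 0}, {"delta_rot": [0, 0, 0], "travel": [-0.13, -0.7, 0.2], "fingers": 0}, {"delta_rot": [0, 0, 0], "travel": [-0.13, -0.85, 0.28], "fingers": 0}, {"delta_rot": [0, 0, 0], "travel": [-0.13, -0.85, 0.28], "fingers": 0}, {"delta_rot": [0, 0, 0], "travel": [-0.13, -0.85, 0.28], "fingers": 0}]}}

```text
time_s: 1.72
eef_pos: [0.4872, 0.2252, 0.1523]
tcp_rot: [[-1.0, -0.002, 0.001], [-0.002, 1.0, 0.002], [-0.001, 0.002, -1.0]]
force: [-0.3, 0.6, -0.5]
gripper_width: -0.0001
grip_force: 0.0
```

{"method": "servo_tool", "body": {"increments": [{"delta_rot": [0, 0, 0], "travel": [-0.03, 0, 0.2], "fingers": 0}, {"delta_rot": [0, 0, 0], "travel": [-0.03, 0, 0.4], "fingers": 0}, {"delta_rot": [0, 0, 0], "travel": [-0.03, 0, 0.5], "fingers": 0}, {"delta_rot": [0, 0, 0], "travel": [-0.03, 0, 0.5], "fingers": 0}, {"delta_rot": [0, 0, 0], "travel": [-0.03, 0, 0.5], "fingers": 0}]}}

```text
time_s: 2.35
eef_pos: [0.4913, 0.2234, 0.0925]
tcp_rot: [[-1.0, 0.0, 0.001], [0.0, 1.0, 0.001], [-0.001, 0.001, -1.0]]
force: [-0.5, -0.2, -0.0]
gripper_width: 0.0
grip_force: 0.0
```

```bash
python3 - <<'E'
from workcell import arm
from h import *
s=arm.state();print(np.round(s['eef_pos'],4),s['force'])
c=arm.camera('wrist');cv2.imwrite('pics/w1.png',c['image'][:,:,::-1])
R=np.eye(4);R[:3,:3]=s['tcp_rot'];R[:3,3]=s['eef_pos'];c['T']=R@c['mount']
print(np.round(c['mount'],3).tolist())
for r in caps(c):print(r)
E
```

```text
[0.4913 0.2234 0.0925] [-0.48093875 -0.15167452 -0.04198092]
[[0.002, -0.959, -0.283, 0.073], [1.0, 0.001, 0.001, 0.001], [-0.0, -0.283, 0.959, -0.127], [0.0, 0.0, 0.0, 1.0]]
([133, 214, 93, 85, 6009], [179.4, 255.7], [0.4855, 0.156, 0.086])
([306, 242, 11, 39, 242], [311.6, 260.4], [0.4879, 0.2197, 0.086])
([326, 242, 10, 39, 228], [330.1, 260.0], [0.4877, 0.2286, 0.086])
([0, 277, 22, 67, 779], [7.4, 320.1], [0.5222, 0.0626, 0.086])
```

View pics/w1.png

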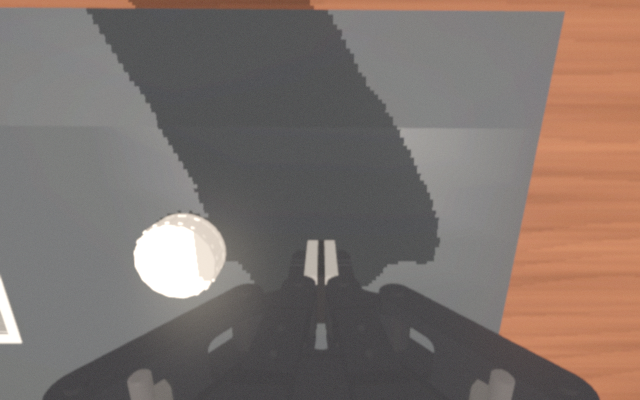

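The wrist view shows the cap at (180,255) and the closed fingertips at (320,242), level with it in x. It agrees with the earlier estimate, so I'll start the push in -y.

{"method": "servo_tool", "body": {"increments": [{"delta_rot": [0, 0, 0], "travel": [0.01, -0.12, 0.02], "fingers": 0}, {"delta_rot": [0, 0, 0], "travel": [0.01, -0.24, 0.02], "fingers": 0}, {"delta_rot": [0, 0, 0], "travel": [0.01, -0.35, 0.02], "fingers": 0}, {"delta_rot": [0, 0, 0], "travel": [0.01, -0.46, 0.02], "fingers": 0}, {"delta_rot": [0, 0, 0], "travel": [0.01, -0.57, 0.02], "fingers": 0}, {"delta_rot": [0, 0, 0], "travel": [0.01, -0.68, 0.02], "fingers": 0}, {"delta_rot": [0, 0, 0], "travel": [0.01, -0.79, 0.02], "fingers": 0}, {"delta_rot": [0, 0, 0], "travel": [0.01, -0.9, 0.02], "fingers": 0}]}}

```text
time_s: 3.4
eef_pos: [0.4896, 0.1138, 0.0893]
tcp_rot: [[-1.0, 0.001, 0.0], [0.001, 1.0, 0.0], [-0.0, 0.0, -1.0]]
force: [1.0, 0.7, -0.2]
gripper_width: 0.0001
grip_force: 0.2
```

```bash
cat >> h.py <<'E'
def wrist(arm):
    s=arm.state();print(np.round(s['eef_pos'],4),np.round(s['force'],1))
    c=arm.camera('wrist')
    R=np.eye(4);R[:3,:3]=s['tcp_rot'];R[:3,3]=s['eef_pos'];c['T']=R@c['mount']
    for r in caps(c):print(r)
    return c
E
python3 -c "
from workcell import arm
from h import *
wrist(arm)"
```

```text
[0.4896 0.1138 0.0893] [ 1.   0.7 -0.2]
([0, 114, 198, 199, 6178], [133.6, 171.3], [0.4419, 0.0335, 0.086])
([211, 219, 85, 74, 4639], [252.8, 255.7], [0.4821, 0.0825, 0.086])
([0, 336, 136, 14, 1667], [63.5, 341.9], [0.5312, -0.0181, 0.086])
```

{"method": "servo_tool", "body": {"increments": [{"delta_rot": [0, 0, 0], "travel": [0.02, -0.1, 0], "fingers": 0}, {"delta_rot": [0, 0, 0], "travel": [0.04, -0.2, 0], "fingers": 0}, {"delta_rot": [0, 0, 0], "travel": [0.05, -0.3, 0], "fingers": 0}, {"delta_rot": [0, 0, 0], "travel": [0.05, -0.4, 0], "fingers": 0}, {"delta_rot": [0, 0, 0], "travel": [0.05, -0.5, 0], "fingers": 0}, {"delta_rot": [0, 0, 0], "travel": [0.05, -0.6, 0], "fingers": 0}, {"delta_rot": [0, 0, 0], "travel": [0.05, -0.7, 0], "fingers": 0}, {"delta_rot": [0, 0, 0], "travel": [0.05, -0.72, 0], "fingers": 0}]}}

```text
time_s: 4.45
eef_pos: [0.4835, 0.0271, 0.0893]
tcp_rot: [[-1.0, 0.002, -0.0], [0.002, 1.0, -0.0], [0.0, -0.0, -1.0]]
force: [0.2, 0.8, -0.3]
gripper_width: -0.0001
grip_force: 0.0
```

```bash
python3 -c "
from workcell import arm
from h import *
c=wrist(arm);cv2.imwrite('pics/w2.png',c['image'][:,:,::-1])"
```

```text
[0.4835 0.0271 0.0893] [ 0.2  0.8 -0.3]
([80, 128, 240, 215, 5640], [145.0, 184.4], [0.4415, -0.0492, 0.086])
([346, 138, 10, 28, 117], [350.2, 150.4], [0.4268, 0.0404, 0.086])
([256, 191, 58, 58, 2619], [285.0, 219.6], [0.458, 0.0116, 0.086])
```

View pics/w2.png

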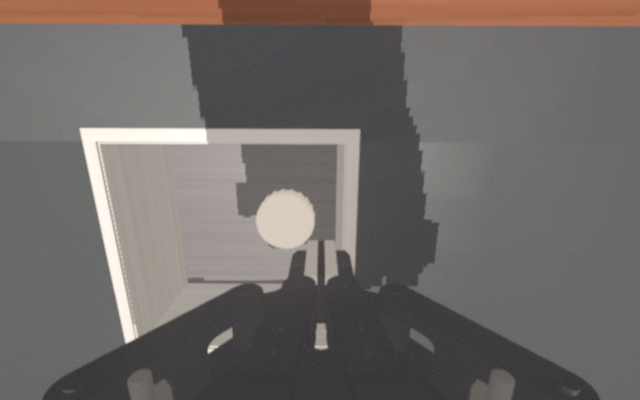

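The cap lies on the chute floor at (285,220), where it looks smaller. Next is the far cap.

{"method": "servo_tool", "body": {"increments": [{"delta_rot": [0, 0, 0], "travel": [0, 0, -0.3], "fingers": 0}, {"delta_rot": [0, 0, 0], "travel": [-0.1, 0.05, -0.55], "fingers": 0}, {"delta_rot": [0, 0, 0], "travel": [-0.4, 0.2, -0.6], "fingers": 0}, {"delta_rot": [0, 0, 0], "travel": [-0.7, 0.35, -0.6], "fingers": 0}, {"delta_rot": [0, 0, 0], "travel": [-1, 0.5, -0.6], "fingers": 0}]}}

```text
time_s: 5.12
eef_pos: [0.6047, 0.0895, 0.1615]
tcp_rot: [[-1.0, -0.0, 0.0], [-0.0, 1.0, 0.0], [-0.0, 0.0, -1.0]]
force: [0.3, 0.0, -0.2]
gripper_width: -0.0001
grip_force: 0.0
```

{"method": "servo_tool", "body": {"increments": [{"delta_rot": [0, 0, -0.1], "travel": [-0.3, 0.05, 0], "fingers": 0}, {"delta_rot": [0, 0, -0.2], "travel": [-0.6, 0.1, 0], "fingers": 0}, {"delta_rot": [0, 0, -0.303], "travel": [-0.84, 0.1, 0], "fingers": 0}, {"delta_rot": [0, 0, -0.303], "travel": [-0.84, 0.1, 0], "fingers": 0}, {"delta_rot": [0, 0, -0.303], "travel": [-0.84, 0.1, 0], "fingers": 0}]}}

```text
time_s: 5.75
eef_pos: [0.7036, 0.1005, 0.1609]
tcp_rot: [[-0.89, -0.456, -0.001], [-0.456, 0.89, 0.0], [0.001, 0.001, -1.0]]
force: [-0.3, -0.7, -0.5]
gripper_width: 0.0
grip_force: 0.0
```

```bash
python3 -c "
from workcell import arm
from h import *
c=wrist(arm);print(arm.state()['tcp_rot'].__repr__())"
```

```text
[0.7036 0.1005 0.1609] [-0.3 -0.7 -0.5]
([0, 0, 42, 25, 381], [20.4, 13.2], [0.6702, -0.1127, 0.086])
([286, 103, 62, 63, 2950], [316.5, 133.7], [0.6524, 0.0723, 0.086])
([446, 273, 77, 46, 2284], [485.2, 294.6], [0.7004, 0.2406, 0.086])
([0, 278, 142, 96, 7418], [54.5, 329.9], [0.8817, -0.0425, 0.086])
array([[-8.89676896e-01, -4.56589628e-01, -9.65492039e-04],
       [-4.56589965e-01,  8.89677234e-01,  1.50638974e-04],
       [ 7.90196094e-04,  5.74853991e-04, -9.99999523e-01]])
```

{"method": "servo_tool", "body": {"increments": [{"delta_rot": [0, 0, 0], "travel": [0, -0.015, 0.2], "fingers": 0}, {"delta_rot": [0, 0, 0], "travel": [0, -0.015, 0.4], "fingers": 0}, {"delta_rot": [0, 0, 0], "travel": [0, -0.015, 0.55], "fingers": 0}, {"delta_rot": [0, 0, 0], "travel": [0, -0.015, 0.59], "fingers": 0}, {"delta_rot": [0, 0, 0], "travel": [0, -0.015, 0.59], "fingers": 0}, {"delta_rot": [0, 0, 0], "travel": [0, -0.015, 0.59], "fingers": 0}]}}

```text
time_s: 6.55
eef_pos: [0.7058, 0.0987, 0.0916]
tcp_rot: [[-0.889, -0.457, 0.002], [-0.457, 0.889, 0.0], [-0.002, -0.0, -1.0]]
force: [0.5, -0.9, 1.2]
gripper_width: -0.0001
grip_force: 0.0
```

{"method": "servo_tool", "body": {"increments": [{"delta_rot": [0, 0, 0], "travel": [0.1, 0, 0], "fingers": 0}, {"delta_rot": [0, 0, 0], "travel": [0.2, 0, 0], "fingers": 0}, {"delta_rot": [0, 0, 0], "travel": [0.3, 0, 0], "fingers": 0}, {"delta_rot": [0, 0, 0], "travel": [0.4, 0, 0], "fingers": 0}, {"delta_rot": [0, 0, 0], "travel": [0.5, 0, 0], "fingers": 0}, {"delta_rot": [0, 0, 0], "travel": [0.6, 0, 0], "fingers": 0}, {"delta_rot": [0, 0, 0], "travel": [0.7, 0, 0], "fingers": 0}, {"delta_rot": [0, 0, 0], "travel": [0.75, 0, 0], "fingers": 0}]}}

```text
time_s: 7.55
eef_pos: [0.6244, 0.0568, 0.0905]
tcp_rot: [[-0.889, -0.457, -0.0], [-0.457, 0.889, -0.0], [0.0, 0.0, -1.0]]
force: [-0.4, 0.7, -0.3]
gripper_width: -0.0002
grip_force: 0.0
```

```bash
python3 -c "
from workcell import arm
from h import *
c=wrist(arm);cv2.imwrite('pics/w3.png',c['image'][:,:,::-1])"
```

```text
[0.6244 0.0568 0.0905] [-0.4  0.7 -0.3]
([316, 0, 56, 19, 716], [343.5, 6.9], [0.522, 0.0148, 0.086])
([277, 155, 89, 91, 6096], [320.9, 199.8], [0.5935, 0.0421, 0.086])
```

View pics/w3.png

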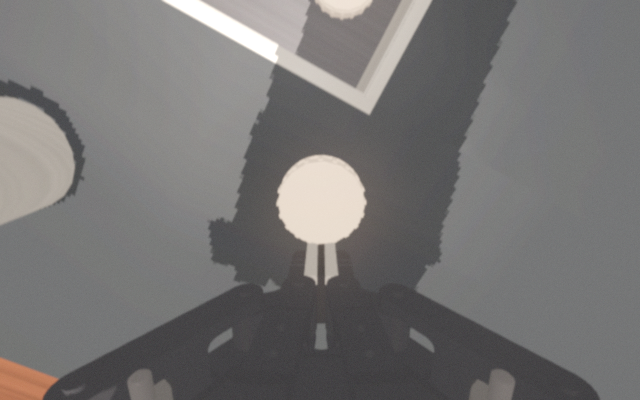

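The cap at (321,200) is centred ahead of the fingers, but the chute's corner at (370,110) would come close to its right side. I'll back off and re-aim about 9° towards the chute's centre.

{"method": "servo_tool", "body": {"increments": [{"delta_rot": [0, 0, 0], "travel": [-0.13, 0, 0], "fingers": 0}, {"delta_rot": [0, 0, -0.1], "travel": [-0.13, 0.075, 0], "fingers": 0}, {"delta_rot": [0, 0, -0.1], "travel": [-0.13, 0.075, 0], "fingers": 0}, {"delta_rot": [0, 0, -0.1], "travel": [-0.13, 0.075, 0], "fingers": 0}]}}

```text
time_s: 8.1
eef_pos: [0.635, 0.0721, 0.0905]
tcp_rot: [[-0.809, -0.588, -0.0], [-0.588, 0.809, -0.0], [0.0, -0.0, -1.0]]
force: [0.1, 0.2, 0.7]
gripper_width: 0.0002
grip_force: 0.0
```

{"method": "servo_tool", "body": {"increments": [{"delta_rot": [0, 0, 0], "travel": [0.1, 0, 0], "fingers": 0}, {"delta_rot": [0, 0, 0], "travel": [0.2, 0, 0], "fingers": 0}, {"delta_rot": [0, 0, 0], "travel": [0.3, 0, 0], "fingers": 0}, {"delta_rot": [0, 0, 0], "travel": [0.4, 0, 0], "fingers": 0}, {"delta_rot": [0, 0, 0], "travel": [0.5, 0, 0], "fingers": 0}, {"delta_rot": [0, 0, 0], "travel": [0.6, 0, 0], "fingers": 0}, {"delta_rot": [0, 0, 0], "travel": [0.7, 0, 0], "fingers": 0}, {"delta_rot": [0, 0, 0], "travel": [0.8, 0, 0], "fingers": 0}]}}

```text
time_s: 9.1
eef_pos: [0.5569, 0.0153, 0.0905]
tcp_rot: [[-0.807, -0.591, 0.0], [-0.591, 0.807, 0.0], [-0.0, 0.0, -1.0]]
force: [-0.6, 0.2, -0.4]
gripper_width: 0.0005
grip_force: 0.0
```

```bash
python3 -c "
from workcell import arm
from h import *
c=wrist(arm);cv2.imwrite('pics/w4.png',c['image'][:,:,::-1])"
```

```text
[0.5569 0.0153 0.0905] [-0.6  0.2 -0.4]
([154, 0, 98, 188, 4390], [201.8, 97.4], [0.5224, -0.069, 0.086])
([507, 51, 49, 64, 684], [535.0, 77.4], [0.4365, 0.035, 0.086])
([337, 88, 63, 64, 3096], [367.9, 119.6], [0.4891, -0.0088, 0.086])
([287, 159, 73, 65, 3063], [321.9, 192.1], [0.5256, -0.0057, 0.086])
```

View pics/w4.png

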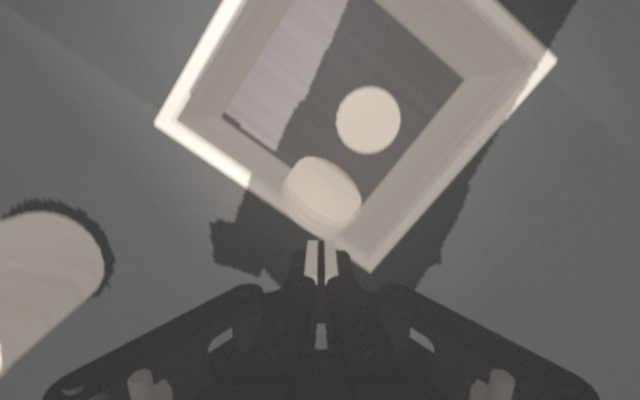

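The second cap at (322,192) is tipping over the edge, and the first lies on the floor at (368,120). A bit further should drop it.

{"method": "servo_tool", "body": {"increments": [{"delta_rot": [0, 0, 0], "travel": [0.07, 0, 0], "fingers": 0}, {"delta_rot": [0, 0, 0], "travel": [0.14, 0, 0], "fingers": 0}, {"delta_rot": [0, 0, 0], "travel": [0.14, 0, 0], "fingers": 0}, {"delta_rot": [0, 0, 0], "travel": [0.14, 0, -0.3], "fingers": 0}, {"delta_rot": [0, 0, 0], "travel": [0.14, 0, -0.6], "fingers": 0}, {"delta_rot": [0, 0, 0], "travel": [0.14, 0, -0.6], "fingers": 0}]}}

```text
time_s: 9.9
eef_pos: [0.5461, 0.0063, 0.1653]
tcp_rot: [[-0.806, -0.591, 0.006], [-0.591, 0.806, 0.001], [-0.005, -0.003, -1.0]]
force: [-0.1, 0.8, -0.9]
gripper_width: -0.0007
grip_force: 0.0
```

```bash
python3 -c "
from workcell import arm
from h import *
c=wrist(arm);cv2.imwrite('pics/w5.png',c['image'][:,:,::-1])"
```

```text
[0.5461 0.0063 0.1653] [-0.1  0.8 -0.9]
([213, 0, 103, 177, 2733], [260.0, 88.8], [0.4996, -0.0747, 0.086])
([340, 0, 66, 49, 571], [372.3, 18.7], [0.4268, -0.0421, 0.086])
([430, 91, 45, 62, 591], [454.4, 116.7], [0.439, 0.0366, 0.086])
([311, 109, 70, 74, 3035], [346.0, 145.5], [0.4955, -0.0088, 0.086])
([31, 220, 105, 92, 1824], [85.7, 263.6], [0.6814, -0.1129, 0.086])
```

View pics/w5.png

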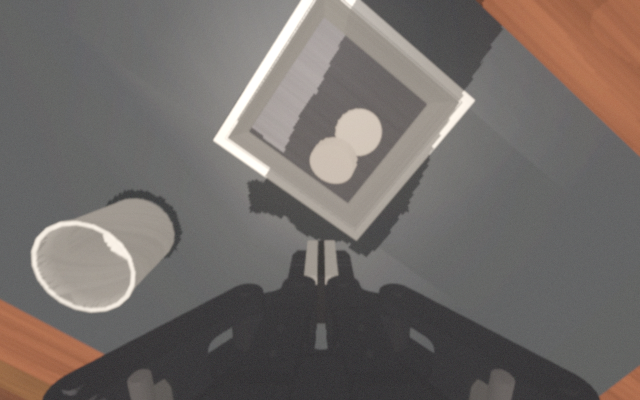

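Both caps lie on the chute floor, at (333,160) and (358,132), and the cup is undisturbed. Now the right-hand cap.

{"method": "servo_tool", "body": {"increments": [{"delta_rot": [0, 0, 0], "travel": [0.3, -0.28, 0], "fingers": 0}, {"delta_rot": [0, 0, 0], "travel": [0.6, -0.56, 0], "fingers": 0}, {"delta_rot": [0, 0, 0], "travel": [0.9, -0.85, 0], "fingers": 0}, {"delta_rot": [0, 0, 0], "travel": [0.9, -0.85, 0], "fingers": 0}]}}

```text
time_s: 10.45
eef_pos: [0.5154, -0.1451, 0.1613]
tcp_rot: [[-0.811, -0.585, -0.002], [-0.585, 0.811, -0.002], [0.003, 0.0, -1.0]]
force: [0.3, 1.1, 0.2]
gripper_width: -0.0001
grip_force: 0.0
```

{"method": "servo_tool", "body": {"increments": [{"delta_rot": [0, 0, 0.1], "travel": [0.25, -0.23, 0], "fingers": 0}, {"delta_rot": [0, 0, 0.2], "travel": [0.5, -0.46, 0], "fingers": 0}, {"delta_rot": [0, 0, 0.3], "travel": [0.76, -0.68, 0], "fingers": 0}, {"delta_rot": [0, 0, 0.402], "travel": [0.76, -0.68, 0], "fingers": 0}, {"delta_rot": [0, 0, 0.402], "travel": [0.76, -0.68, 0], "fingers": 0}, {"delta_rot": [0, 0, 0.402], "travel": [0.76, -0.68, 0], "fingers": 0}]}}

```text
time_s: 11.2
eef_pos: [0.4921, -0.2587, 0.162]
tcp_rot: [[-1.0, -0.006, -0.001], [-0.006, 1.0, 0.001], [0.001, 0.001, -1.0]]
force: [-0.1, -0.6, -0.5]
gripper_width: 0.0001
grip_force: 0.0
```

```bash
python3 -c "
from workcell import arm
from h import *
c=wrist(arm)"
```

```text
[ 0.4921 -0.2587  0.162 ] [-0.1 -0.6 -0.5]
([531, 111, 109, 171, 3565], [576.8, 200.5], [0.4775, -0.0801, 0.086])
([563, 161, 63, 79, 3741], [595.0, 199.6], [0.4767, -0.0677, 0.086])
([370, 189, 60, 59, 2765], [399.2, 217.8], [0.4911, -0.2025, 0.086])
```

{"method": "servo_tool", "body": {"increments": [{"delta_rot": [0, 0, 0], "travel": [-0.01, 0, 0.2], "fingers": 0}, {"delta_rot": [0, 0, 0], "travel": [-0.01, 0, 0.4], "fingers": 0}, {"delta_rot": [0, 0, 0], "travel": [-0.01, 0, 0.55], "fingers": 0}, {"delta_rot": [0, 0, 0], "travel": [-0.01, 0, 0.59], "fingers": 0}, {"delta_rot": [0, 0, 0], "travel": [-0.01, 0, 0.59], "fingers": 0}, {"delta_rot": [0, 0, 0], "travel": [-0.01, 0, 0.59], "fingers": 0}]}}

```text
time_s: 12.0
eef_pos: [0.4936, -0.2602, 0.0925]
tcp_rot: [[-1.0, -0.002, 0.001], [-0.002, 1.0, -0.0], [-0.001, -0.0, -1.0]]
force: [0.2, -0.6, -0.1]
gripper_width: -0.0001
grip_force: 0.0
```

{"method": "servo_tool", "body": {"increments": [{"delta_rot": [0, 0, 0], "travel": [0, 0.1, 0], "fingers": 0}, {"delta_rot": [0, 0, 0], "travel": [0, 0.2, 0], "fingers": 0}, {"delta_rot": [0, 0, 0], "travel": [0, 0.3, 0], "fingers": 0}, {"delta_rot": [0, 0, 0], "travel": [0, 0.4, 0], "fingers": 0}, {"delta_rot": [0, 0, 0], "travel": [0, 0.5, 0], "fingers": 0}, {"delta_rot": [0, 0, 0], "travel": [0, 0.6, 0], "fingers": 0}, {"delta_rot": [0, 0, 0], "travel": [0, 0.7, 0], "fingers": 0}, {"delta_rot": [0, 0, 0], "travel": [0, 0.8, 0], "fingers": 0}]}}

```text
time_s: 13.0
eef_pos: [0.4929, -0.1633, 0.0917]
tcp_rot: [[-1.0, -0.001, 0.0], [-0.001, 1.0, -0.0], [-0.0, -0.0, -1.0]]
force: [-0.3, -0.9, 1.5]
gripper_width: 0.0004
grip_force: 0.6
```

```bash
python3 -c "
from workcell import arm
from h import *
c=wrist(arm)"
```

```text
[ 0.4929 -0.1633  0.0917] [-0.3 -0.9  1.5]
([456, 107, 184, 210, 5442], [516.7, 167.7], [0.4438, -0.0765, 0.086])
([512, 175, 77, 99, 5658], [551.0, 223.6], [0.47, -0.0557, 0.086])
([348, 226, 79, 66, 3723], [387.9, 258.9], [0.4883, -0.1303, 0.086])
([492, 329, 148, 13, 1421], [570.8, 335.8], [0.5325, -0.0319, 0.086])
```

Centred; continue pushing.

{"method": "servo_tool", "body": {"increments": [{"delta_rot": [0, 0, 0], "travel": [0.01, 0.1, 0], "fingers": 0}, {"delta_rot": [0, 0, 0], "travel": [0.01, 0.2, 0], "fingers": 0}, {"delta_rot": [0, 0, 0], "travel": [0.01, 0.3, 0], "fingers": 0}, {"delta_rot": [0, 0, 0], "travel": [0.01, 0.4, 0], "fingers": 0}, {"delta_rot": [0, 0, 0], "travel": [0.01, 0.5, 0], "fingers": 0}, {"delta_rot": [0, 0, 0], "travel": [0.01, 0.6, 0], "fingers": 0}, {"delta_rot": [0, 0, 0], "travel": [0.01, 0.7, 0], "fingers": 0}, {"delta_rot": [0, 0, 0], "travel": [0.01, 0.76, 0], "fingers": 0}]}}

```text
time_s: 14.05
eef_pos: [0.4916, -0.0718, 0.0917]
tcp_rot: [[-1.0, -0.002, -0.0], [-0.002, 1.0, 0.0], [0.0, 0.0, -1.0]]
force: [0.1, 0.6, 0.0]
gripper_width: -0.0004
grip_force: 0.0
```

{"method": "servo_tool", "body": {"increments": [{"delta_rot": [0, 0, 0], "travel": [0, 0.03, 0], "fingers": 0}, {"delta_rot": [0, 0, 0], "travel": [0, 0.03, 0], "fingers": 0}, {"delta_rot": [0, 0, 0], "travel": [0, 0, -0.3], "fingers": 0}, {"delta_rot": [0, 0, 0], "travel": [0, -0.2, -0.6], "fingers": 0}, {"delta_rot": [0, 0, 0], "travel": [0, -0.2, -0.9], "fingers": 0}, {"delta_rot": [0, 0, 0], "travel": [0, -0.2, -0.9], "fingers": 0}, {"delta_rot": [0, 0, 0], "travel": [0, -0.2, -0.9], "fingers": 0}]}}

```text
time_s: 14.92
eef_pos: [0.4913, -0.097, 0.1993]
tcp_rot: [[-1.0, -0.001, -0.0], [-0.001, 1.0, 0.0], [0.0, 0.0, -1.0]]
force: [-0.5, 0.3, -1.2]
gripper_width: -0.0002
grip_force: 0.0
```

```bash
python3 -c "
from workcell import arm
from h import *
c=wrist(arm);s=arm.camera('scene')
for r in caps(s):print('scene',r)
cv2.imwrite('pics/w6.png',np.vstack([cv2.resize(x['image'][:,:,::-1],(480,300)) for x in(c,s)]))"
```

```text
[ 0.4913 -0.097   0.1993] [-0.5  0.3 -1.2]
([336, 110, 162, 150, 3773], [442.0, 179.2], [0.471, 0.0013, 0.086])
([355, 155, 82, 70, 3801], [400.0, 187.7], [0.4781, -0.032, 0.086])
([332, 219, 9, 32, 235], [336.0, 234.1], [0.5187, -0.0832, 0.086])
([73, 330, 69, 40, 1218], [102.0, 345.8], [0.6341, -0.3049, 0.086])
scene ([151, 2, 39, 17, 185], [169.3, 9.5], [-0.6915, 0.6146, 0.086])
scene ([0, 31, 104, 41, 624], [49.7, 51.2], [-0.6899, 0.0911, 0.086])
scene ([532, 71, 45, 23, 576], [554.6, 81.9], [0.7848, 0.9235, 0.086])
scene ([419, 173, 23, 14, 148], [430.9, 181.1], [0.7141, 0.2427, 0.086])
scene ([274, 181, 49, 53, 391], [292.5, 216.0], [0.5358, -0.0449, 0.086])
scene ([230, 299, 65, 55, 2807], [262.1, 326.0], [0.6737, -0.2879, 0.086])
```

View pics/w6.png

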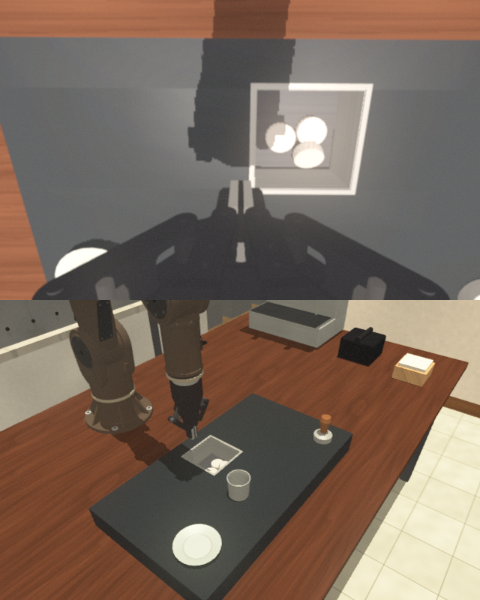

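All three caps lie in the chute, around (310,145) in the upper picture. The cup, saucer and tamper stand where they were, and the arm is clear.

```bash
python3 -c "
from workcell import arm
print(arm.hand_in())"
```

```text
the job is handed in; nothing more can be done
None
```

All three caps were swept into the chute, with the cup, saucer and tamper left standing in place in the last pictures; the job was handed in at about 15 s, and the hand-in returned no verdict.

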